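# Load a heatsink bonding press with slotted weights, slots staggered

### The job

A heatsink is curing under the dead-weight press and needs two more weights. Slide the thick blue slotted disc and then the thin brass one sideways onto the press's stem, under its red head, so that all three discs lie flat on one another with the stem at the centre: steel at the bottom, blue in the middle, brass on top. Stagger them so that none can slide off: each slot must point at least a quarter turn away from the slots of both other discs. Do not shift the other things on the table.

Things in the scene. Friction and masses are not known exactly. Their poses are not given: they have to be found in the camera images.
- press: dead-weight press, fixed to the table. Origin on the table under the stem's axis; x points from the stem to the column. Grey base plate 150 x 90 x 10 mm (x -55 to +95 mm). A steel column 18 mm thick stands at x = +70 mm, 150 mm high: bring discs and fingers in clear of it. A guide arm between them, up to 79 mm high, holds the rod that presses on the heatsink.
- press_seat (a point): point on the stem's axis on top of the weight pan (56 mm across), 88 mm above the table; axes as the press. The upright stem, 7 mm thick, rises 46 mm above it to a fixed red head, 20 mm across and 8 mm high. The head is wider than the slots, so discs go on only from the side. Nothing on the press moves.
- first_disc_center (a point): bare steel disc, 10 mm thick, 64 mm in diameter, loose, about 0.18 kg. Radial slot 12 mm wide from the rim (mouth widened to 19 mm) to 6 mm past the centre; two flats 56 mm apart, parallel to the slot. Starts flat on the pan, stem at its centre, slot pointing away from the column within 50 degrees; only friction holds it. This point is its centre, 5 mm above its underside; x points to the slot's mouth, z up. 
- thick_disc_center (a point): blue disc, 14 mm thick, 64 mm in diameter, loose, about 0.26 kg. Starts flat on the table at any yaw, in one of four places round the press (tape roll and dish hold the other two). Same outline as the steel disc. This point is its centre, 7 mm above its underside; x points to the slot's mouth, z up. On the stem it belongs 17 mm above press_seat.
- thin_disc_center (a point): brass disc, 10 mm thick, 64 mm in diameter, loose, about 0.18 kg. Starts flat on the table at any yaw, in one of four places round the press (tape roll and dish hold the other two). Same outline as the steel disc. This point is its centre, 5 mm above its underside; x points to the slot's mouth, z up. On the stem it belongs 29 mm above press_seat.
- thick_disc_mouth (a point): point in the mouth of the blue disc's slot: 30 mm from its centre along x, half-way up. Grip discs across the flats from above (fingers closing along the disc's y), with the very tips on the disc: all three are equally wide, so fingers that reach below the held disc strike the one beneath.
- first_disc_mouth (a point): point at the mouth of that disc's slot: 30 mm from the disc's centre along its x, half-way up
- thin_disc_mouth (a point): point at the mouth of that disc's slot: 30 mm from the disc's centre along its x, half-way up
- tape_roll: roll of blue tape lying flat, 66 mm across, 19 mm high; loose, not to be shifted; origin at the centre of its underside
- magnet_dish: round white dish with screws, 74 mm across, 19 mm high; loose, not to be shifted; origin at the centre of its underside
- precision_driver: slim white precision screwdriver, 142 mm long (along its y), 11 mm thick, lying flat; loose, not to be shifted; origin at the centre of its underside
- tweezers: steel tweezers, 122 mm long (along their y), 11 mm wide, 9 mm high, lying flat; loose, not to be shifted; origin at the centre of its underside
Mind the look-alikes: they are no part of the job. Of the things that look like the part that bears thick_disc_center, the smallest one is meant.

How it is judged:
On the way:
1. the blue disc lies on the steel disc with the stem at its centre (horizontal distance between thick_disc_center and press_seat below 0.007 m and z of thick_disc_center in the frame of press_seat between 0.014 and 0.02 m and angle between thick_disc_center's own z axis and vertical below 0.08 rad), for 0.2 s.
At the end, for the whole second after the job is handed in: Each disc's centre is within 7 mm of the stem's axis; the steel, blue and brass disc centres are 5, 17 and 29 mm above the pan (each within 3 mm), tilted less than 0.08 rad; every two slot mouths are more than 36 mm apart in plan (slots about 74 degrees or more apart) (all of step 1 and horizontal distance between each of first_disc_center, thin_disc_center and press_seat below 0.007 m and z of first_disc_center in the frame of press_seat between 0.002 and 0.008 m and angle between each of first_disc_center, thin_disc_center's own z axis and vertical below 0.08 rad and z of thin_disc_center in the frame of press_seat between 0.026 and 0.032 m and horizontal distance between first_disc_mouth and thick_disc_mouth above 0.036 m and horizontal distance between each of thick_disc_mouth, first_disc_mouth and thin_disc_mouth above 0.036 m); the robot touches nothing.
It fails at once if the tape roll moved by more than 25 mm (distance of tape_roll from where it was at the start of the episode above 0.025 m).
It fails at once if the magnet dish moved by more than 25 mm (distance of magnet_dish from where it was at the start of the episode above 0.025 m).
It fails at once if the precision driver moved by more than 25 mm (distance of precision_driver from where it was at the start of the episode above 0.025 m).
It fails at once if the tweezers moved by more than 25 mm (distance of tweezers from where it was at the start of the episode above 0.025 m).
It also fails if it takes over 54 s, if anything falls off the work surface, if the arm or the gripper's body presses on something with over 40 N, if the wrist force passes 120 N, or if a joint passes its speed limit or range.

### The arm

A 7-joint arm with a two-finger parallel gripper is mounted at the origin on the work surface; the furniture and walls round the work are solid. World frame = base frame: x ahead of the robot, y to its left, z up, the work surface at z = 0. Lengths are in m, angles in rad, forces in N, time in s.
With the tool pointing down it reaches from about 0.425 to 0.925 m from the base axis. Payload 6.8 kg.
Tool frame: the origin (TCP) lies between the finger pads; the fingertips stand 11 mm ahead of it and the grasp point (between the pads) lies 8 mm behind it; z points along the fingers, y is the line along which they close (so a half turn about z gives the same grasp; the last joint's range is limited). The gripper opens to 85 mm and grips with 20 to 120 N. Pads are 22 mm wide; open, the fingers measure 114 mm over their backs; the gripper's body (76 mm by 85 mm) begins 54 mm behind the grasp point. The pads swing forward as they close: fully open they stand 13 mm farther back than shut.
Start: joints at [1.082, 0.477, 0.022, 1.555, -0.011, 1.109, -0.083], TCP at [0.251, -0.627, 0.242] pointing down, gripper open.
Joint ranges: [-2.96, 2.96], [-0.34, 2.1], [-1.41, 1.46], [0.24, 2.44], [-1.37, 4.51], [0.17, 1.92], [-2.96, 2.96]. Speed limits (rad/s): [2.39, 2.39, 3.14, 3.14, 3.14, 3.14, 3.14].

### API

Orientations are given as a rotation vector (axis times angle).
In Python, from bench import r gives the robot as it stands.
- The arm moves only by the tool send_rows, never from a script. Its argument "deltas" is a list of rows, each an object of numbers: "dx", "dy", "dz": the shift along the world's x, y, z in mm; "rx", "ry", "rz": the turn, a rotation vector about the world's x, y, z in degrees. A call has 1 to 5 rows; each row is the pose to reach, as a shift and turn from the pose commanded when the call began; what a row does not reach only later rows make up. A row lasts 1/12 s, in which the tool goes at most 41.7 mm and 7.16 degrees, less where a joint would pass 70% of its speed; a pose out of reach is approached as far as the arm can. A call with a gripper value outside its range is refused whole. "jaw" is the finger opening in mm, from 0 to 85.4, set as the call begins (left out, the last holds). The fingers move at their own pace and stop on an object; "newtons" is the grip in N (left out, the last holds). Time passes only in rows, so rows that repeat a pose let the fingers close. It gives the time, the measured TCP pose, the force, the opening and the grip force at its end, in the units of the state.
- r.get_obs(): the state, without advancing time (a new reading comes with each control period).
- r.grab_frame(name): name is "scene" or "top" or "wrist"; returns a dict with "frame" (420x560x3 uint8, blue, green, red), "z_map" (420x560 float32, m along the optical axis (not along the pixel's ray), 0 where there is no reading), "vertical_fov" (degrees; the focal length in pixels is half the picture's height over the tangent of half this angle, whatever the lens; pixels are square), "cx", "cy" (the principal point, pixels), "xyz" and "orientation" of the camera in the world. Camera axes: x right, y down, z forward; pixel columns grow to the right and rows downward; lengths in m; the calibration is good to about 2 mm. A picture is of the moment at which its call begins.
- r.hand_in(): hands the job in; it is judged then, once.
The state is a dict: "clock": time; "joints": joint angles; "qvel": joint speeds; "tau": joint torques, N m; "tcp_pos": TCP position; "orientation": TCP orientation; "contact_force": force on the tool from outside, world axes, zero at the start; "moment": the same for the moment, N m; "grip_width": finger opening in m; "gripper_force": force on a finger pad.
Only numpy, scipy, OpenCV 4.12 (cv2) and the standard library are available. Lean on these libraries where they do the work, as an engineer would, in place of code of your own. Each camera call takes 0.05 s, during which the arm holds its last target. There are 200 camera calls.

## Working session

There is one attempt and no reset: what is moved stays moved. The work goes in short steps, Python scripts to look and compute and a tool call to move; the robot and the scene stay as the last step left them, time stands still between calls to the robot, and variables do not carry over. Pictures are saved under pics/ and viewed, at most 10 in all, crops included, and the job is handed in when it is done.

Besides the shell and the picture viewer there is one more tool, called after "Request:" in YAML: its name, and indented under it one key for each argument. send_rows: Moves the arm, as the interface text tells. Its arguments: {"type":"object","properties":{"deltas":{"type":"array","items":{"type":"object","properties":{"dx":{"type":"number"},"dy":{"type":"number"},"dz":{"type":"number"},"rx":{"type":"number"},"ry":{"type":"number"},"rz":{"type":"number"}}}},"jaw":{"type":"number"},"newtons":{"type":"number"}},"required":["deltas"]}

```bash
mkdir -p pics; ls
python3 - <<'E'
from bench import r
import cv2,numpy as np,pickle
o=r.get_obs();print({k:np.round(v,3) for k,v in o.items()})
for n in("top","scene"):
    f=r.grab_frame(n);pickle.dump(f,open(f"pics/{n}0.pkl","wb"))
    cv2.imwrite(f"pics/{n}0.png",f["frame"])
    print(n,f["vertical_fov"],f["cx"],f["cy"],f["xyz"],f["orientation"])
E
```

```text
pics
{'clock': np.float64(0.0), 'joints': array([ 1.082,  0.478,  0.022,  1.556, -0.011,  1.109, -0.083]), 'qvel': array([-0.001,  0.001,  0.   ,  0.   , -0.   ,  0.001, -0.001]), 'tau': array([-1.0000e-03, -5.9646e+01,  1.6070e+00, -2.8120e+01,  1.2000e-02,
        9.0000e-03,  0.0000e+00]), 'tcp_pos': array([ 0.251, -0.626,  0.241]), 'orientation': array([-3.083e+00, -5.940e-01,  1.000e-03]), 'contact_force': array([-0.095, -0.426,  0.497]), 'moment': array([-0.016,  0.02 ,  0.007]), 'gripper_force': np.float64(0.0), 'grip_width': np.float64(0.086)}
top 42.41201241602464 279.03724798917676 193.59389247407108 [ 0.23117339 -0.05253123  1.34544121] [-2.16033167  2.10128764 -0.18967833]
scene 52.90893473568846 271.8170584494166 211.01769249730125 [-0.27091621  0.49204218  0.81843259] [-1.18956478  2.22769281 -1.08950075]
```

View pics/top0.png

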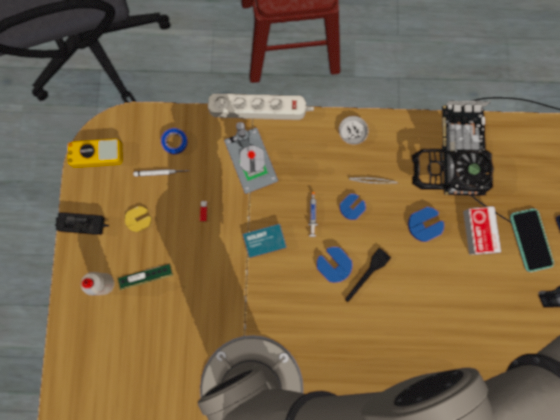

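View pics/scene0.png

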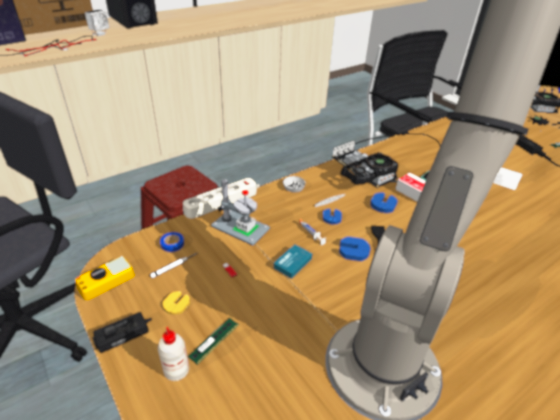

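```bash
cat > h.py <<'E'
import cv2,numpy as np,pickle
from scipy.spatial.transform import Rotation as R
def ray(f,u,v):
    fl=f["frame"].shape[0]/2/np.tan(np.radians(f["vertical_fov"]/2))
    d=np.array([(u-f["cx"])/fl,(v-f["cy"])/fl,1.])
    return np.array(f["xyz"]),R.from_rotvec(f["orientation"]).apply(d)
def onz(f,u,v,z):
    c,d=ray(f,u,v);return c+d*(z-c[2])/d[2]
def plan(f,pts,z): return np.array([onz(f,u,v,z)[:2] for u,v in pts])
def slot(f,cnt,z):
    """disc centre and slot yaw from its contour on plane z: circle fit of hull, slot = hull minus shape"""
    P=plan(f,cnt.reshape(-1,2).astype(float),z)*1e3
    o=P.min(0)-10;Q=np.round((P-o)*4).astype(np.int32)
    c,rad=cv2.minEnclosingCircle(Q.astype(np.float32))
    m=np.zeros((Q.max(0)+40)[::-1],np.uint8);cv2.fillPoly(m,[Q],255)
    h=np.zeros_like(m);cv2.fillPoly(h,[cv2.convexHull(Q)],255)
    d=cv2.morphologyEx(h&~m,cv2.MORPH_OPEN,np.ones((9,9)))
    n,l,s,ce=cv2.connectedComponentsWithStats(d)
    k=1+np.argmax(s[1:,4]) if n>1 else 0
    v=ce[k]-np.array(c)
    return (np.array(c)/4+o)/1e3,rad/4,np.degrees(np.arctan2(v[1],v[0])),s[k,4]/16
def blobs(f,lo,hi,amin=60):
    m=cv2.inRange(cv2.cvtColor(f["frame"],cv2.COLOR_BGR2HSV),lo,hi)
    cs,_=cv2.findContours(m,cv2.RETR_EXTERNAL,cv2.CHAIN_APPROX_NONE)
    return [c for c in cs if cv2.contourArea(c)>amin]
E
python3 - <<'E'
from h import *
f=pickle.load(open("pics/top0.pkl","rb"));im=f["frame"]
for n,lo,hi,z in(("blue",(100,120,50),(125,255,255),.014),("yel",(20,120,100),(35,255,255),.01),("red",(0,180,120),(8,255,255),.142),("red2",(172,180,120),(180,255,255),.142)):
    for c in blobs(f,lo,hi,15):
        m=cv2.moments(c);u,v=m["m10"]/m["m00"],m["m01"]/m["m00"]
        if v<95:continue
        print(n,round(u),round(v),cv2.contourArea(c),onz(f,u,v,z)[:2].round(4),*[np.round(a,3) for a in slot(f,c,z)])
a=cv2.resize(im[110:210,190:290],(400,400),interpolation=3)
b=cv2.resize(im[170:290,300:450],None,fx=2.6,fy=2.6,interpolation=3)
o=np.zeros((400,800,3),np.uint8);o[:,:400]=a;o[:b.shape[0],405:405+b.shape[1]]=b[:, :395];cv2.imwrite("pics/crop1.png",o)
E
```

```text
blue 335 266 629.5 [ 0.2921 -0.1948] [ 0.295 -0.192] 40.989 44.827 960.0
blue 424 225 628.5 [ 0.3985 -0.4135] [ 0.401 -0.417] 42.208 -65.13 977.438
blue 351 208 303.0 [ 0.4366 -0.2331] [ 0.439 -0.235] 30.044 -42.513 548.438
blue 174 141 442.0 [0.5958 0.2183] [0.596 0.219] 32.418 -128.426 6826.5
yel 137 219 479.0 [0.3935 0.2985] [0.394 0.297] 34.645 -60.842 280.438
yel 95 153 1427.0 [0.5589 0.4165] [0.556 0.416] 73.378 70.203 54.188
red 87 283 57.5 [0.2343 0.3624] [0.234 0.362] 11.05 -15.956 1491.0
red 203 214 58.5 [0.3925 0.1175] [0.394 0.118] 15.217 -11.208 30.188
red 251 154 18.5 [0.5331 0.014 ] [0.533 0.015] 6.798 -98.638 944.0
red2 486 234 164.5 [ 0.3662 -0.5165] [ 0.365 -0.516] 36.467 97.17 622.312
red2 479 217 21.0 [ 0.4044 -0.502 ] [ 0.404 -0.502] 7.073 45.0 992.25
```

View pics/crop1.png

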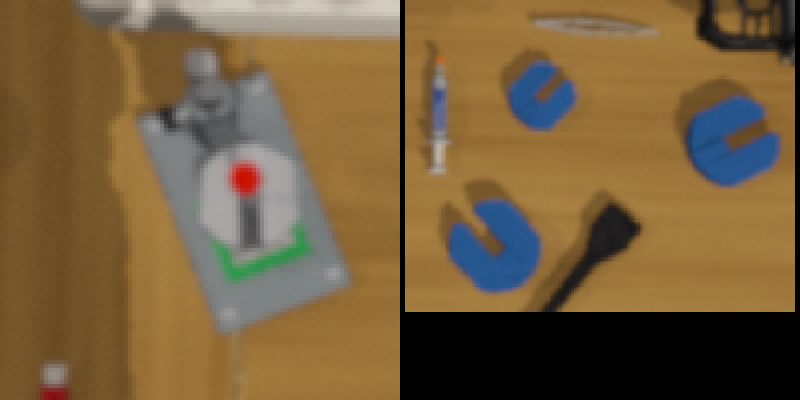

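Blue slotted discs: (351,208), (335,266) and (424,225). The first is the smallest, with a radius of about 30 mm against 41–42 mm, so it is the one meant. The crop shows it too, slot pointing up and to the right (yaw about -42°). The steel disc's slot points straight down in the picture (yaw about 180°). I'm now going above the blue disc.

Request:
send_rows:
  deltas:
    - {"dx":16,"dy":34,"rz":-6}
    - {"dx":32,"dy":68,"rz":-12}
    - {"dx":48,"dy":102,"rz":-18}
    - {"dx":64,"dy":136,"rz":-24}
    - {"dx":80,"dy":170,"rz":-30}
  jaw: 70

```text
$.deltas[0]: bad value
```

Request:
send_rows:
  deltas:
    - {"dx":16,"dy":34,"rz":-6}
    - {"dx":32,"dy":68,"rz":-12}
    - {"dx":48,"dy":102,"rz":-18}
    - {"dx":64,"dy":136,"rz":-24}
    - {"dx":80,"dy":170,"rz":-30}

```text
$.deltas[0]: bad value
```

Request:
send_rows:
  deltas:
    - {"dx":13,"dy":27,"dz":-20,"rz":-5}
    - {"dx":26,"dy":53,"dz":-40,"rz":-5}
    - {"dx":26,"dy":53,"dz":-60,"rz":-5}
    - {"dx":26,"dy":53,"dz":-80,"rz":-5}
    - {"dx":26,"dy":53,"dz":-80,"rz":-5}

```text
$.deltas[0]: bad value
```

Run:
```python
from bench import r
from h import *
o=r.get_obs();print(o["clock"],o["tcp_pos"].round(4),o["orientation"].round(3),o["joints"].round(2),o["contact_force"].round(2))
f=r.grab_frame("wrist");pickle.dump(f,open("pics/w1.pkl","wb"));cv2.imwrite("pics/w1.png",f["frame"])
print(f["xyz"],f["orientation"])
for c in blobs(f,(100,120,50),(125,255,255),1500): print(c.reshape(-1,2).mean(0),cv2.contourArea(c),*[np.round(a,4) for a in slot(f,c,.014)])
```

```text
0.1 [ 0.2507 -0.6262  0.2414] [-3.083e+00 -5.940e-01  1.000e-03] [ 1.08  0.48  0.02  1.56 -0.01  1.11 -0.08] [-0.51  0.42 -0.75]
[ 0.3201179  -0.5976253   0.37257234] [ 2.38910193 -1.61780223 -0.24631593]
```

View pics/w1.png

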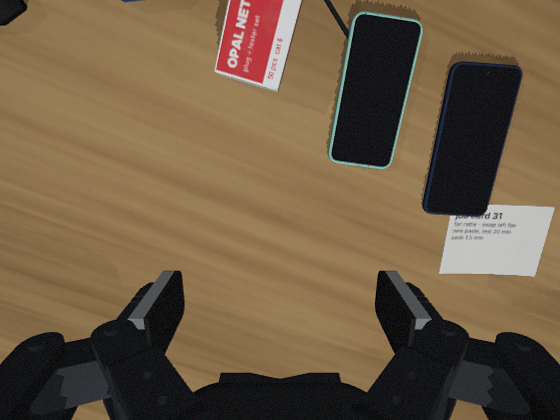

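The wrist view shows only the box, the phones and the open fingers; the arm did not move because rows need all six numbers. I'm resending them in full.

Request:
send_rows:
  deltas:
    - {"dx":16,"dy":34,"dz":0,"rx":0,"ry":0,"rz":-6}
    - {"dx":32,"dy":68,"dz":0,"rx":0,"ry":0,"rz":-12}
    - {"dx":48,"dy":102,"dz":0,"rx":0,"ry":0,"rz":-18}
    - {"dx":64,"dy":136,"dz":0,"rx":0,"ry":0,"rz":-24}
    - {"dx":80,"dy":170,"dz":0,"rx":0,"ry":0,"rz":-30}
  jaw: 70

```text
clock: 0.57
tcp_pos: [0.3312, -0.4548, 0.242]
orientation: [-3.133, 0.233, 0.0]
contact_force: [1.5, -0.6, -0.1]
grip_width: 0.0701
gripper_force: 0.0
```

Request:
send_rows:
  deltas:
    - {"dx":16,"dy":34,"dz":0,"rx":0,"ry":0,"rz":-6}
    - {"dx":32,"dy":68,"dz":0,"rx":0,"ry":0,"rz":-12}
    - {"dx":48,"dy":102,"dz":0,"rx":0,"ry":0,"rz":-18}
    - {"dx":64,"dy":136,"dz":0,"rx":0,"ry":0,"rz":-24}
    - {"dx":80,"dy":170,"dz":0,"rx":0,"ry":0,"rz":-30}

```text
clock: 0.98
tcp_pos: [0.4111, -0.2848, 0.2423]
orientation: [2.966, -1.035, -0.0]
contact_force: [0.4, 0.5, -0.5]
grip_width: 0.0702
gripper_force: 0.0
```

Request:
send_rows:
  deltas:
    - {"dx":13,"dy":27,"dz":-20,"rx":0,"ry":0,"rz":-5}
    - {"dx":26,"dy":53,"dz":-40,"rx":0,"ry":0,"rz":-5}
    - {"dx":26,"dy":53,"dz":-60,"rx":0,"ry":0,"rz":-5}
    - {"dx":26,"dy":53,"dz":-80,"rx":0,"ry":0,"rz":-5}
    - {"dx":26,"dy":53,"dz":-80,"rx":0,"ry":0,"rz":-5}

```text
clock: 1.4
tcp_pos: [0.4348, -0.2319, 0.159]
orientation: [2.922, -1.153, -0.01]
contact_force: [-0.9, -0.4, -0.8]
grip_width: 0.07
gripper_force: 0.0
```

```bash
cat > w.py <<'E'
from bench import r
from h import *
import sys
o=r.get_obs();print(o["clock"],o["tcp_pos"].round(4),o["orientation"].round(3),"toolx",R.from_rotvec(o["orientation"]).as_matrix()[:,0].round(3),"z",R.from_rotvec(o["orientation"]).as_matrix()[:,2].round(3),o["joints"].round(2),o["contact_force"].round(2),o["grip_width"],o["gripper_force"])
f=r.grab_frame("wrist");pickle.dump(f,open(f"pics/{sys.argv[1]}.pkl","wb"));cv2.imwrite(f"pics/{sys.argv[1]}.png",f["frame"])
E
python3 w.py w2
python3 - <<'E'
from h import *
f=pickle.load(open("pics/w2.pkl","rb"))
for c in blobs(f,(100,120,50),(125,255,255),1500): print(c.reshape(-1,2).mean(0),cv2.contourArea(c),*[np.round(a,4) for a in slot(f,c,.014)])
E
```

```text
1.4 [ 0.4348 -0.2319  0.159 ] [ 2.922 -1.153 -0.01 ] toolx [ 0.73  -0.683 -0.006] z [-0.006  0.002 -1.   ] [ 0.36  0.29 -0.    2.06  0.    0.8  -1.96] [-0.85 -0.42 -0.84] 0.06996815700511248 0.0
[336.30529595 323.85669782] 3600.5 [ 0.2979 -0.1923] 47.7917 39.0739 292.625
[277.95017794 187.96085409] 3175.5 [ 0.4414 -0.2367] 32.016 -40.9615 462.3125
[485.37681159  64.26086957] 9700.5 [ 0.4025 -0.4167] 46.5314 -62.0669 507.125
```

View pics/w2.png

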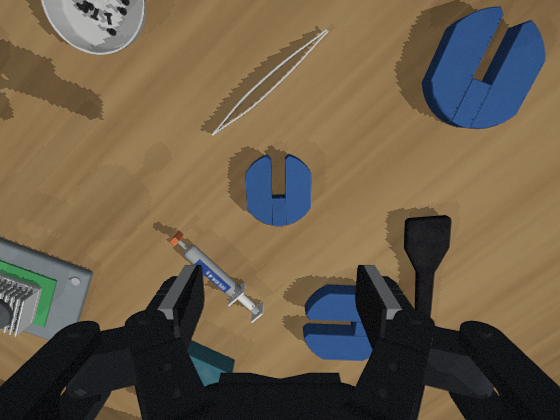

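The wrist view shows the small blue disc at (278,188), slot mouth up. The big blue discs at (485,64) and (336,324), the tweezers, syringe and dish are all clear of the fingers. Next I go down over it.

Request:
send_rows:
  deltas:
    - {"dx":6.5,"dy":-5,"dz":-35,"rx":0,"ry":0,"rz":2}
    - {"dx":6.5,"dy":-5,"dz":-70,"rx":0,"ry":0,"rz":2}
    - {"dx":6.5,"dy":-5,"dz":-105,"rx":0,"ry":0,"rz":2}
    - {"dx":6.5,"dy":-5,"dz":-130,"rx":0,"ry":0,"rz":2}
    - {"dx":6.5,"dy":-5,"dz":-130,"rx":0,"ry":0,"rz":2}

```text
clock: 1.87
tcp_pos: [0.4411, -0.2382, 0.0293]
orientation: [-2.94, 1.106, 0.01]
contact_force: [-0.0, 0.2, 0.2]
grip_width: 0.07
gripper_force: 0.0
```

Request:
send_rows:
  deltas:
    - {"dx":0,"dy":0,"dz":-7,"rx":0,"ry":0,"rz":0}
    - {"dx":0,"dy":0,"dz":-14,"rx":0,"ry":0,"rz":0}
    - {"dx":0,"dy":0,"dz":-14,"rx":0,"ry":0,"rz":0}

```text
clock: 2.12
tcp_pos: [0.4442, -0.2392, 0.019]
orientation: [2.941, -1.105, 0.003]
contact_force: [-0.7, -0.5, 1.0]
grip_width: 0.0702
gripper_force: 0.0
```

```bash
python3 w.py w3
```

```text
2.1167 [ 0.4442 -0.2392  0.019 ] [ 2.941 -1.105  0.003] toolx [ 0.752 -0.659  0.002] z [ 0.002 -0.001 -1.   ] [ 0.38  0.54 -0.01  2.11  0.01  0.49 -1.93] [-0.66 -0.5   1.04] 0.07019873775342317 0.0
```

View pics/w3.png

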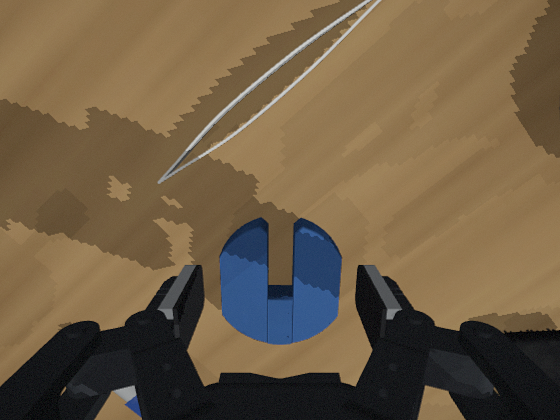

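The blue disc sits centred between the pads at (280,282), slot straight up in the picture. I'll read the fingertip height from the depth map.

```bash
cat >> h.py <<'E'
def cloud(f):
    h,w=f["z_map"].shape;fl=h/2/np.tan(np.radians(f["vertical_fov"]/2));v,u=np.mgrid[:h,:w]
    z=f["z_map"];P=np.stack([(u-f["cx"])/fl*z,(v-f["cy"])/fl*z,z],-1)
    return P@R.from_rotvec(f["orientation"]).as_matrix().T+np.array(f["xyz"])
E
python3 - <<'E'
from h import *
f=pickle.load(open("pics/w3.pkl","rb"));P=cloud(f)
g=cv2.cvtColor(f["frame"],cv2.COLOR_BGR2HSV)
for r_ in [(262,312,178,203),(262,312,357,382)]:
    a,b,c,d=r_;m=(f["frame"][a:b,c:d].max(-1)<75);print(m.sum(),np.percentile(P[a:b,c:d,2][m],[1,5,25,50,75]).round(4))
print("table",np.median(P[200:215,300:400,2]),"disc top",P[310:330,240:260,2].mean())
for c in blobs(f,(100,120,40),(125,255,255),5000): print([np.round(a,4) for a in slot(f,c,.014)])
m=(g[...,0]>100)&(g[...,0]<125)&(g[...,1]>110)&(P[...,2]>.0115)&(P[...,2]<.018)
print(P[m].min(0),P[m].max(0))
E
```

```text
867 [0.0169 0.019  0.0248 0.0319 0.0401]
867 [0.0165 0.0189 0.0245 0.0314 0.0396]
table -0.0006633436447489732 disc top 0.014239217483562085
[array([ 0.4426, -0.2377]), np.float64(33.2559), np.float64(-41.726), np.float64(384.625)]
[ 0.33544746 -0.31023785  0.01151274] [ 0.47284752 -0.13163826  0.01798493]
```

Request:
send_rows:
  deltas:
    - {"dx":-1,"dy":1,"dz":-8,"rx":0,"ry":0,"rz":0}
    - {"dx":-1,"dy":1,"dz":-8,"rx":0,"ry":0,"rz":0}
    - {"dx":-1,"dy":1,"dz":-8,"rx":0,"ry":0,"rz":0}

```text
clock: 2.42
tcp_pos: [0.4423, -0.2376, 0.0104]
orientation: [2.941, -1.105, -0.0]
contact_force: [-0.6, 0.5, 0.5]
grip_width: 0.07
gripper_force: 0.0
```

Request:
send_rows:
  deltas:
    - {"dx":0,"dy":0,"dz":0,"rx":0,"ry":0,"rz":0}
    - {"dx":0,"dy":0,"dz":0,"rx":0,"ry":0,"rz":0}
    - {"dx":0,"dy":0,"dz":0,"rx":0,"ry":0,"rz":0}
    - {"dx":0,"dy":0,"dz":0,"rx":0,"ry":0,"rz":0}
    - {"dx":0,"dy":0,"dz":0,"rx":0,"ry":0,"rz":0}
  jaw: 45
  newtons: 50

```text
clock: 2.83
tcp_pos: [0.4425, -0.2377, 0.0109]
orientation: [2.941, -1.105, 0.001]
contact_force: [-0.8, 1.0, 6.0]
grip_width: 0.0549
gripper_force: 52.8
```

Request:
send_rows:
  deltas:
    - {"dx":0,"dy":0,"dz":0,"rx":0,"ry":0,"rz":0}
    - {"dx":0,"dy":0,"dz":15,"rx":0,"ry":0,"rz":0}
    - {"dx":0,"dy":0,"dz":45,"rx":0,"ry":0,"rz":0}
    - {"dx":0,"dy":0,"dz":80,"rx":0,"ry":0,"rz":0}
    - {"dx":0,"dy":0,"dz":110,"rx":0,"ry":0,"rz":0}

```text
clock: 3.25
tcp_pos: [0.4419, -0.2375, 0.1217]
orientation: [-2.941, 1.105, 0.001]
contact_force: [0.8, -0.9, -1.8]
grip_width: 0.0546
gripper_force: 54.6
```

Run:
```python
from h import *
f=pickle.load(open("pics/top0.pkl","rb"));im=f["frame"]
# press base long edges & steel slot from crop pixel readings (crop 4x, origin 190,110)
q=lambda x,y:(190+x/4-.4,110+y/4-.4)
e=lambda a,b,z:np.degrees(np.arctan2(*(onz(f,*q(*a),z)-onz(f,*q(*b),z))[[1,0]]))
print("press yaw",e((140,115),(225,330),.01),e((265,72),(350,282),.01))
print("slot",e((250,245),(248,185),.098))
print("column top",onz(f,*q(200,60),.15), "head",onz(f,*q(245,180),.142))
```

```text
press yaw 23.355358359981686 23.245675001228054
slot -176.075751963209
column top [0.60072974 0.04217348 0.15      ] head [0.53273037 0.01425677 0.142     ]
```

Request:
send_rows:
  deltas:
    - {"dx":4,"dy":11,"dz":0,"rx":0,"ry":0,"rz":7}
    - {"dx":8,"dy":22,"dz":0,"rx":0,"ry":0,"rz":14}
    - {"dx":12,"dy":33,"dz":0,"rx":0,"ry":0,"rz":21}
    - {"dx":16,"dy":44,"dz":0,"rx":0,"ry":0,"rz":28}
    - {"dx":20,"dy":55,"dz":0,"rx":0,"ry":0,"rz":35}

```text
clock: 3.67
tcp_pos: [0.4622, -0.1822, 0.1204]
orientation: [3.137, -0.16, -0.0]
contact_force: [-0.6, -0.7, -1.8]
grip_width: 0.0541
gripper_force: 54.5
```

Request:
send_rows:
  deltas:
    - {"dx":4,"dy":11,"dz":0,"rx":0,"ry":0,"rz":7}
    - {"dx":8,"dy":22,"dz":0,"rx":0,"ry":0,"rz":14}
    - {"dx":12,"dy":33,"dz":0,"rx":0,"ry":0,"rz":21}
    - {"dx":16,"dy":44,"dz":0,"rx":0,"ry":0,"rz":28}
    - {"dx":20,"dy":55,"dz":0,"rx":0,"ry":0,"rz":35}

```text
clock: 4.08
tcp_pos: [0.4821, -0.1272, 0.1202]
orientation: [-3.04, -0.791, 0.001]
contact_force: [0.1, -0.6, -2.1]
grip_width: 0.0543
gripper_force: 54.5
```

Request:
send_rows:
  deltas:
    - {"dx":5,"dy":14,"dz":0,"rx":0,"ry":0,"rz":7}
    - {"dx":10,"dy":28,"dz":0,"rx":0,"ry":0,"rz":14}
    - {"dx":15,"dy":42,"dz":0,"rx":0,"ry":0,"rz":21}
    - {"dx":20,"dy":56,"dz":0,"rx":0,"ry":0,"rz":28}
    - {"dx":25,"dy":70,"dz":0,"rx":0,"ry":0,"rz":35}

```text
clock: 4.5
tcp_pos: [0.5072, -0.0572, 0.1202]
orientation: [-2.662, -1.668, 0.001]
contact_force: [-0.3, -0.9, -2.2]
grip_width: 0.0543
gripper_force: 54.5
```

Request:
send_rows:
  deltas:
    - {"dx":0,"dy":0,"dz":0,"rx":0,"ry":0,"rz":6}
    - {"dx":0,"dy":0,"dz":0,"rx":0,"ry":0,"rz":6}
    - {"dx":0,"dy":0,"dz":0,"rx":0,"ry":0,"rz":6}
    - {"dx":0,"dy":0,"dz":0,"rx":0,"ry":0,"rz":6}

```text
clock: 4.83
tcp_pos: [0.5069, -0.0585, 0.1201]
orientation: [-2.58, -1.792, 0.001]
contact_force: [-0.0, 0.7, -2.4]
grip_width: 0.0549
gripper_force: 54.5
```

```bash
python3 w.py w4
python3 - <<'E'
from h import *
f=pickle.load(open("pics/w4.pkl","rb"));P=cloud(f)
for n,a,b in(("red",(0,150,80),(8,255,255)),("red2",(172,150,80),(180,255,255)),("blue",(100,110,40),(125,255,255))):
    for c in blobs(f,a,b,300):
        m=np.zeros(f["z_map"].shape,np.uint8);cv2.drawContours(m,[c],-1,255,-1);q=P[m>0]
        print(n,c.reshape(-1,2).mean(0),cv2.contourArea(c),np.median(q,0).round(4),np.percentile(q[:,2],[5,95]).round(4))
E
```

```text
4.8333 [ 0.5069 -0.0585  0.1201] [-2.580e+00 -1.792e+00  1.000e-03] toolx [ 0.349  0.937 -0.001] z [-0.001 -0.    -1.   ] [ 0.39  0.41 -0.49  2.03  0.28  0.77 -0.62] [-0.03  0.74 -2.43] 0.05487051807509029 54.52527992427349
red [285.38505747 102.24712644] 2857.0 [0.5353 0.0146 0.1415] [0.1403 0.1425]
blue [141.44285714 406.47142857] 901.0 [ 0.3309 -0.185   0.0175] [0.0028 0.0189]
blue [273.11531842 286.21858864] 12170.5 [ 0.5039 -0.0589  0.1225] [0.1163 0.1235]
```

View pics/w4.png

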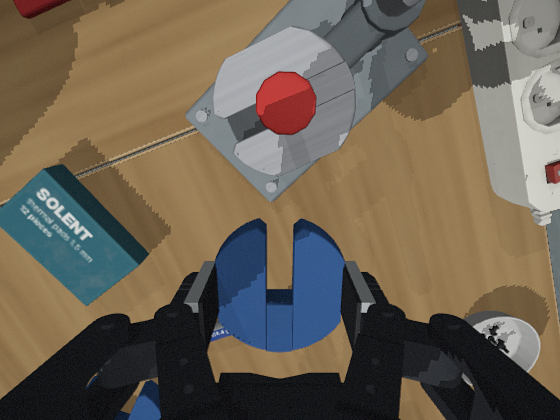

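The wrist view shows the held blue disc at (280,285), slot pointing at the stem. The red head is at (286,102) and the steel disc's slot opens to the lower left at (240,130). I'll compute the offsets.

```bash
cat > m.py <<'E'
from h import *
import sys
name,lo,hi,zt=sys.argv[1],eval(sys.argv[2]),eval(sys.argv[3]),float(sys.argv[4])
f=pickle.load(open(f"pics/{name}.pkl","rb"));P=cloud(f)
from bench import r
o=r.get_obs();T=R.from_rotvec(o["orientation"]).as_matrix();t=o["tcp_pos"]
tool=lambda w:((np.r_[w,t[2]]-t)@T*1e3).round(1)
c=max(blobs(f,(0,150,80),(8,255,255),300),key=cv2.contourArea)
Q=(plan(f,c.reshape(-1,2),.142)*1e4).astype(np.float32);h,rad=cv2.minEnclosingCircle(Q);h=np.array(h)/1e4
print("head",h.round(4),rad/10,"tool frame mm",tool(h))
# slot edges of held disc: per row gap in top-plane mask
hsv=cv2.cvtColor(f["frame"],cv2.COLOR_BGR2HSV);m=cv2.inRange(hsv,lo,hi)>0
E=[]
for v in range(225,280,3):
    us=np.flatnonzero(m[v,200:360])+200
    if len(us)<5: continue
    g=np.argmax(np.diff(us));a,b=us[g],us[g+1]
    if b-a>15: E.append((tool(onz(f,a+.5,v,zt)[:2])[:2],tool(onz(f,b-.5,v,zt)[:2])[:2]))
E=np.array(E);print("slot edges tool (x,y):",E[::4].tolist());c=E.mean(1);p=np.polyfit(c[:,0],c[:,1],1);print("slot mid y",c[:,1].mean(),"slope deg",np.degrees(np.arctan(p[0])))
m2=((m)&(abs(P[...,2]-zt)<.0025)&(np.hypot(*(P[...,:2]-t[:2]).transpose(2,0,1))<.045)).astype(np.uint8)
q=np.argwhere(m2)[:,::-1];d=np.array([tool(onz(f,u,v,zt)[:2])[:2] for u,v in q[::5]]);print("disc tool x range",np.percentile(d[:,0],[.3,99.7]),"y",np.percentile(d[:,1],[.3,99.7]))
E
python3 m.py w4 "(100,110,40)" "(125,255,255)" .1234
python3 - <<'E'
from h import *
f=pickle.load(open("pics/w4.pkl","rb"));P=cloud(f)
m=((abs(P[...,2]-.098)<.004)&(np.hypot(P[...,0]-.535,P[...,1]-.0145)<.036)).astype(np.uint8)*255
m=cv2.morphologyEx(m,cv2.MORPH_OPEN,np.ones((3,3)))
cs,_=cv2.findContours(m,cv2.RETR_EXTERNAL,cv2.CHAIN_APPROX_NONE);c=max(cs,key=cv2.contourArea);print("steel",*[np.round(a,4) for a in slot(f,c,.098)])
# slot floor = lower points inside disc
s=(np.hypot(P[...,0]-.535,P[...,1]-.0145)<.028)&(np.hypot(P[...,0]-.535,P[...,1]-.0145)>.013)&(P[...,2]<.0935)&(P[...,2]>.08)
v=P[s][:,:2].mean(0)-[.535,.0145];print(s.sum(),np.degrees(np.arctan2(v[1],v[0])))
E
```

```text
head [0.5352 0.0144] 9.582699584960938 tool frame mm [78.1  1.1 -0. ]
slot edges tool (x,y): [[[31.0, -6.6], [31.0, 5.0]], [[25.7, -6.6], [25.7, 5.0]], [[20.3, -6.7], [20.3, 4.7]], [[14.8, -6.8], [14.8, 4.7]], [[9.1, -6.9], [9.1, 4.8]]]
slot mid y -0.9631578947368421 slope deg 0.6714151459651374
disc tool x range [-30.2  29.3] y [-28.1  26. ]
steel [0.5354 0.0143] 31.8347 -179.7275 786.75
807 -175.91600904853615
```

Request:
send_rows:
  deltas:
    - {"dx":2,"dy":-0.7,"dz":-8,"rx":0,"ry":0,"rz":0}
    - {"dx":2,"dy":-0.7,"dz":-8,"rx":0,"ry":0,"rz":0}
    - {"dx":2,"dy":-0.7,"dz":-8,"rx":0,"ry":0,"rz":0}

```text
clock: 5.13
tcp_pos: [0.5089, -0.0587, 0.1116]
orientation: [-2.577, -1.796, 0.002]
contact_force: [0.7, 0.3, -1.0]
grip_width: 0.0545
gripper_force: 54.5
```

Request:
send_rows:
  deltas:
    - {"dx":3.5,"dy":9.4,"dz":0,"rx":0,"ry":0,"rz":0}
    - {"dx":7,"dy":18.8,"dz":0,"rx":0,"ry":0,"rz":0}
    - {"dx":10.5,"dy":28.2,"dz":0,"rx":0,"ry":0,"rz":0}
    - {"dx":14,"dy":37.5,"dz":0,"rx":0,"ry":0,"rz":0}
    - {"dx":14,"dy":37.5,"dz":0,"rx":0,"ry":0,"rz":0}

```text
clock: 5.55
tcp_pos: [0.5246, -0.0172, 0.1127]
orientation: [-2.572, -1.803, -0.004]
contact_force: [0.4, 0.2, -1.5]
grip_width: 0.0544
gripper_force: 54.5
```

```bash
python3 w.py w5;python3 m.py w5 "(100,110,40)" "(125,255,255)" .1154
```

```text
5.55 [ 0.5246 -0.0172  0.1127] [-2.572 -1.803 -0.004] toolx [0.341 0.94  0.002] z [ 0.002  0.002 -1.   ] [ 0.31  0.45 -0.49  2.    0.3   0.76 -0.7 ] [ 0.4   0.17 -1.48] 0.05442165807884739 54.523607566952705
head [0.5361 0.0157] 10.217454528808593 tool frame mm [36.5 -0.4  0. ]
slot edges tool (x,y): [[[32.4, -11.1], [32.4, 9.6]], [[27.1, -12.9], [27.1, 11.4]], [[21.7, -12.6], [21.7, 11.1]], [[16.1, -9.3], [16.1, 7.8]], [[10.5, -6.8], [10.4, 4.9]]]
slot mid y -0.8184210526315788 slope deg 0.5772533594586514
disc tool x range [-29.32  29.8 ] y [-28.07  26.3 ]
```

View pics/w5.png

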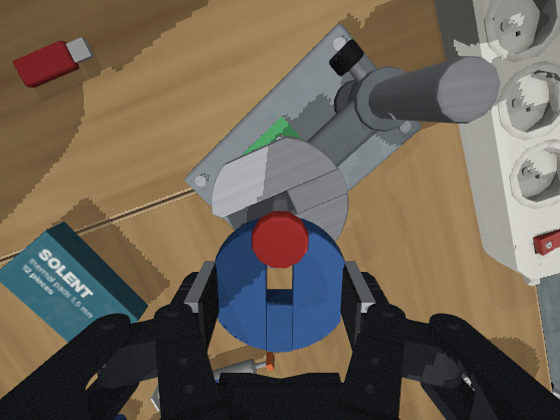

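The wrist view shows the stem entering the blue slot: red head at (280,240), slot at (280,280), so it is centred sideways. I'll finish the slide and let it settle.

Request:
send_rows:
  deltas:
    - {"dx":3.5,"dy":9,"dz":0,"rx":0,"ry":0,"rz":0}
    - {"dx":7,"dy":18,"dz":0,"rx":0,"ry":0,"rz":0}
    - {"dx":10.2,"dy":27,"dz":0,"rx":0,"ry":0,"rz":0}
    - {"dx":13.2,"dy":34.5,"dz":0,"rx":0,"ry":0,"rz":0}
    - {"dx":13.2,"dy":34.5,"dz":0,"rx":0,"ry":0,"rz":0}

```text
clock: 6.02
tcp_pos: [0.5375, 0.0164, 0.1126]
orientation: [-2.573, -1.801, -0.003]
contact_force: [0.3, 0.2, -2.1]
grip_width: 0.0546
gripper_force: 54.5
```

Request:
send_rows:
  deltas:
    - {"dx":0,"dy":0,"dz":0,"rx":0,"ry":0,"rz":0}
    - {"dx":0,"dy":0,"dz":0,"rx":0,"ry":0,"rz":0}
    - {"dx":0,"dy":0,"dz":0,"rx":0,"ry":0,"rz":0}
    - {"dx":0,"dy":0,"dz":0,"rx":0,"ry":0,"rz":0}

```text
clock: 6.35
tcp_pos: [0.5364, 0.013, 0.1122]
orientation: [2.577, 1.797, -0.001]
contact_force: [-0.2, 0.5, -1.6]
grip_width: 0.0545
gripper_force: 54.5
```

```bash
python3 w.py w6;python3 m.py w6 "(100,110,40)" "(125,255,255)" .1150
```

```text
6.35 [0.5364 0.013  0.1122] [ 2.577e+00  1.797e+00 -1.000e-03] toolx [ 0.346  0.938 -0.   ] z [-0. -0. -1.] [ 0.25  0.46 -0.49  1.97  0.3   0.78 -0.77] [-0.24  0.51 -1.63] 0.05448870549695343 54.51724112033844
head [0.5361 0.0171] 10.945819854736328 tool frame mm [ 3.7 -1.7 -0. ]
slot edges tool (x,y): [[[30.8, -6.6], [30.8, 5.0]], [[25.5, -6.6], [25.5, 4.6]], [[20.0, -6.7], [20.0, 4.7]], [[14.5, -6.8], [14.5, 4.8]], [[8.8, -6.4], [8.8, 4.8]]]
slot mid y -0.9026315789473686 slope deg -0.2118682115175729
disc tool x range [-31.2   29.24] y [-28.148  26.3  ]
```

Request:
send_rows:
  deltas:
    - {"dx":0.3,"dy":2,"dz":0,"rx":0,"ry":0,"rz":0}
    - {"dx":0.3,"dy":2,"dz":-1,"rx":0,"ry":0,"rz":0}
    - {"dx":0.3,"dy":2,"dz":-1.5,"rx":0,"ry":0,"rz":0}
    - {"dx":0.3,"dy":2,"dz":-2,"rx":0,"ry":0,"rz":0}
    - {"dx":0.3,"dy":2,"dz":-2,"rx":0,"ry":0,"rz":0}

```text
clock: 6.82
tcp_pos: [0.5368, 0.0156, 0.1101]
orientation: [-2.576, -1.798, 0.0]
contact_force: [-0.4, -0.2, -2.7]
grip_width: 0.0542
gripper_force: 54.5
```

Request:
send_rows:
  deltas:
    - {"dx":0,"dy":0,"dz":-0.7,"rx":0,"ry":0,"rz":0}
    - {"dx":0,"dy":0,"dz":-0.7,"rx":0,"ry":0,"rz":0}
    - {"dx":0,"dy":0,"dz":-0.7,"rx":0,"ry":0,"rz":0}

```text
clock: 7.07
tcp_pos: [0.5368, 0.0156, 0.1096]
orientation: [-2.576, -1.798, 0.0]
contact_force: [-0.7, -0.5, -1.2]
grip_width: 0.0546
gripper_force: 54.5
```

Request:
send_rows:
  deltas:
    - {"dx":0,"dy":0,"dz":-0.7,"rx":0,"ry":0,"rz":0}
    - {"dx":0,"dy":0,"dz":-0.7,"rx":0,"ry":0,"rz":0}
    - {"dx":0,"dy":0,"dz":-0.7,"rx":0,"ry":0,"rz":0}

```text
clock: 7.32
tcp_pos: [0.537, 0.0156, 0.109]
orientation: [2.576, 1.798, 0.0]
contact_force: [0.7, -1.1, -1.2]
grip_width: 0.0546
gripper_force: 54.6
```

Request:
send_rows:
  deltas:
    - {"dx":0,"dy":0,"dz":-0.5,"rx":0,"ry":0,"rz":0}
    - {"dx":0,"dy":0,"dz":-0.5,"rx":0,"ry":0,"rz":0}
    - {"dx":0,"dy":0,"dz":-0.5,"rx":0,"ry":0,"rz":0}

```text
clock: 7.57
tcp_pos: [0.537, 0.0157, 0.109]
orientation: [2.576, 1.798, 0.0]
contact_force: [-2.4, -0.4, 5.1]
grip_width: 0.0545
gripper_force: 55.3
```

Request:
send_rows:
  deltas:
    - {"dx":0,"dy":0,"dz":0.3,"rx":0,"ry":0,"rz":0}
    - {"dx":0,"dy":0,"dz":0.3,"rx":0,"ry":0,"rz":0}
    - {"dx":0,"dy":0,"dz":0.3,"rx":0,"ry":0,"rz":0}
    - {"dx":0,"dy":0,"dz":0.3,"rx":0,"ry":0,"rz":0}
  jaw: 70

```text
clock: 7.9
tcp_pos: [0.537, 0.0157, 0.1087]
orientation: [2.576, 1.798, 0.0]
contact_force: [0.2, 0.1, -0.1]
grip_width: 0.0702
gripper_force: 0.0
```

Request:
send_rows:
  deltas:
    - {"dx":0,"dy":0,"dz":8,"rx":0,"ry":0,"rz":0}
    - {"dx":0,"dy":0,"dz":25,"rx":0,"ry":0,"rz":0}
    - {"dx":0,"dy":0,"dz":55,"rx":0,"ry":0,"rz":0}
    - {"dx":0,"dy":0,"dz":85,"rx":0,"ry":0,"rz":0}
    - {"dx":0,"dy":0,"dz":90,"rx":0,"ry":0,"rz":0}

```text
clock: 8.32
tcp_pos: [0.5396, 0.0164, 0.204]
orientation: [2.573, 1.796, 0.011]
contact_force: [1.6, 0.2, 0.1]
grip_width: 0.0699
gripper_force: 0.0
```

Request:
send_rows:
  deltas:
    - {"dx":-10,"dy":-20,"dz":0,"rx":0,"ry":0,"rz":0}
    - {"dx":-20,"dy":-50,"dz":0,"rx":0,"ry":0,"rz":0}
    - {"dx":-20,"dy":-50,"dz":0,"rx":0,"ry":0,"rz":0}
    - {"dx":-20,"dy":-50,"dz":0,"rx":0,"ry":0,"rz":0}

```text
clock: 8.65
tcp_pos: [0.5164, -0.0364, 0.1989]
orientation: [2.579, 1.793, -0.001]
contact_force: [1.0, 0.4, 0.3]
grip_width: 0.0699
gripper_force: 0.0
```

```bash
python3 w.py w7
python3 - <<'E'
from h import *
f=pickle.load(open("pics/w7.pkl","rb"));P=cloud(f)
c=max(blobs(f,(0,150,80),(8,255,255),300),key=cv2.contourArea)
Q=(plan(f,c.reshape(-1,2),.142)*1e4).astype(np.float32);h,rad=cv2.minEnclosingCircle(Q);print("head",np.array(h)/1e4,rad/10,c.reshape(-1,2).mean(0))
hsv=cv2.cvtColor(f["frame"],cv2.COLOR_BGR2HSV);m=(cv2.inRange(hsv,(100,110,40),(125,255,255))>0)&(abs(P[...,2]-.112)<.006)
q=P[m];print(np.percentile(q,[.5,50,99.5],axis=0).round(4))
A=np.c_[q[:,:2],np.ones(len(q))];s=np.linalg.lstsq(A,q[:,2],rcond=None)[0];print("tilt",s[:2])
cs,_=cv2.findContours(m.astype(np.uint8),cv2.RETR_EXTERNAL,cv2.CHAIN_APPROX_NONE);c=max(cs,key=cv2.contourArea);print("blue",[np.round(a,4) for a in slot(f,c,.112)])
E
```

```text
8.65 [ 0.5164 -0.0364  0.1989] [ 2.579e+00  1.793e+00 -1.000e-03] toolx [ 0.348  0.937 -0.001] z [-0.    -0.001 -1.   ] [ 0.39  0.32 -0.52  1.95  0.2   0.93 -0.59] [0.96 0.39 0.27] 0.06988292998530662 0.0
head [0.53540239 0.01502706] 9.490863037109374 [280.4893617  149.88297872]
[[ 0.5067 -0.0149  0.1098]
 [ 0.5335  0.0154  0.1116]
 [ 0.5656  0.0457  0.1133]]
tilt [0.00157815 0.00119184]
blue [array([0.5361, 0.0153]), np.float64(31.7335), np.float64(72.5424), np.float64(713.25)]
```

View pics/w7.png

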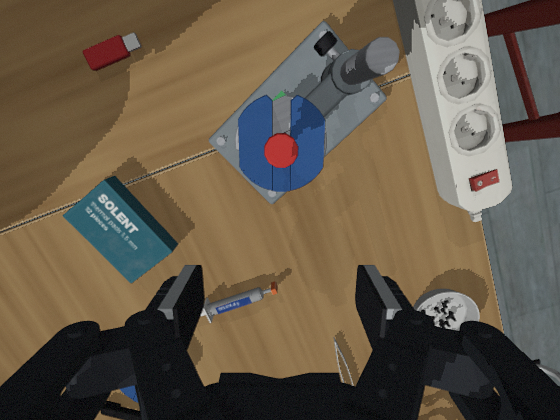

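Blue is seated: its centre is 0.8 mm from the head axis (280,150), it lies flat, and its slot is at about 71°. Now to the brass disc.

Request:
send_rows:
  deltas:
    - {"dx":-12,"dy":33,"dz":0,"rx":0,"ry":0,"rz":5}
    - {"dx":-24,"dy":66,"dz":0,"rx":0,"ry":0,"rz":10}
    - {"dx":-36,"dy":99,"dz":0,"rx":0,"ry":0,"rz":15}
    - {"dx":-48,"dy":132,"dz":0,"rx":0,"ry":0,"rz":20}
    - {"dx":-60,"dy":165,"dz":0,"rx":0,"ry":0,"rz":25}

```text
clock: 9.12
tcp_pos: [0.4561, 0.1335, 0.1991]
orientation: [-2.119, -2.319, -0.002]
contact_force: [0.4, 1.0, 0.1]
grip_width: 0.07
gripper_force: 0.0
```

Request:
send_rows:
  deltas:
    - {"dx":-12,"dy":33,"dz":0,"rx":0,"ry":0,"rz":5}
    - {"dx":-24,"dy":66,"dz":-10,"rx":0,"ry":0,"rz":10}
    - {"dx":-36,"dy":99,"dz":-20,"rx":0,"ry":0,"rz":15}
    - {"dx":-48,"dy":132,"dz":-30,"rx":0,"ry":0,"rz":20}
    - {"dx":-62,"dy":169,"dz":-40,"rx":0,"ry":0,"rz":25}

```text
clock: 9.53
tcp_pos: [0.3941, 0.3018, 0.1586]
orientation: [1.569, 2.722, 0.001]
contact_force: [1.8, -0.3, -0.7]
grip_width: 0.0698
gripper_force: 0.0
```

Request:
send_rows:
  deltas:
    - {"dx":0,"dy":0,"dz":0,"rx":0,"ry":0,"rz":0}
    - {"dx":0,"dy":0,"dz":0,"rx":0,"ry":0,"rz":0}
    - {"dx":0,"dy":0,"dz":0,"rx":0,"ry":0,"rz":0}

```text
clock: 9.78
tcp_pos: [0.3945, 0.3003, 0.1587]
orientation: [-1.573, -2.719, 0.0]
contact_force: [-0.1, -1.1, 0.3]
grip_width: 0.0701
gripper_force: 0.0
```

```bash
python3 w.py w8
python3 - <<'E'
from h import *
f=pickle.load(open("pics/w8.pkl","rb"));P=cloud(f)
for c in blobs(f,(18,110,60),(36,255,255),1500): print(c.reshape(-1,2).mean(0),cv2.contourArea(c),[np.round(a,4) for a in slot(f,c,.01)])
E
```

```text
9.7833 [0.3945 0.3003 0.1587] [-1.573 -2.719  0.   ] toolx [-0.498  0.867  0.   ] z [-0.  0. -1.] [-0.11  0.4  -0.81  2.02  0.38  0.88 -0.6 ] [-0.11 -1.09  0.28] 0.07007272847836091 0.0
[281.43298969 213.53460972] 4324.5 [array([0.4015, 0.2955]), np.float64(44.6403), np.float64(17.7763), np.float64(460.125)]
[467.76579434 126.14644462] 17187.5 [array([0.5188, 0.4164]), np.float64(130.8934), np.float64(-149.678), np.float64(5087.4375)]
[215.96730552  62.87373168] 3585.0 [array([0.3028, 0.3757]), np.float64(55.4352), np.float64(-177.1262), np.float64(853.9375)]
[ 51.85852258 115.35813104] 11467.5 [array([0.1987, 0.269 ]), np.float64(87.2469), np.float64(54.9017), np.float64(1502.5)]
```

View pics/w8.png

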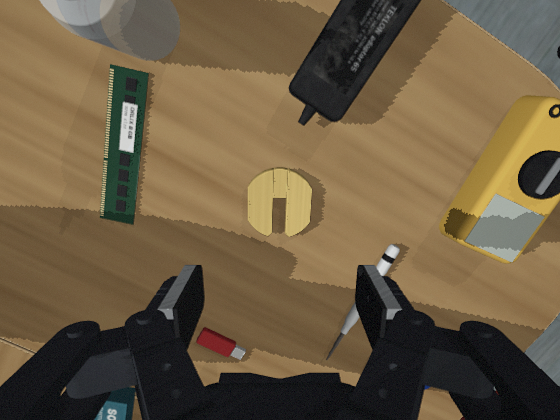

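The brass disc is at (280,202), mouth pointing down in the picture. The driver's tip near (392,247) is about 110 mm away, clear of the fingers. I'll measure brass with a height mask.

Run:
```python
from h import *
f=pickle.load(open("pics/w8.pkl","rb"));P=cloud(f)
b=np.median(P[190:200,255:265].reshape(-1,3),0);t=np.median(P[160:240,205:235].reshape(-1,3),0);print("brass z",b,"table",t)
m=(P[...,2]>(b[2]+t[2])/2)&(P[...,2]<.02)&(np.hypot(P[...,0]-.394,P[...,1]-.298)<.055)
m=cv2.morphologyEx(m.astype(np.uint8),cv2.MORPH_OPEN,np.ones((3,3)))
cs,_=cv2.findContours(m,cv2.RETR_EXTERNAL,cv2.CHAIN_APPROX_NONE);c=max(cs,key=cv2.contourArea);print(cv2.boundingRect(c),[np.round(a,4) for a in slot(f,c,.01)])
# slot edges per row, colour
g=f["frame"][...,2].astype(int);print([(v,[int(x) for x in g[v,262:298:3]]) for v in (205,215,225)])
mm=m[150:250,230:330];C=[]
for v in range(200,230,3):
    us=np.flatnonzero(m[v,230:330])+230;k=np.argmax(np.diff(us));C.append(onz(f,(us[k]+us[k+1])/2,v,.01)[:2]);E=us[[0,-1]],us[k],us[k+1]
C=np.array(C);d=C[-1]-C[0];print(E,"slot dir",np.degrees(np.arctan2(d[1],d[0])),C.mean(0))
```

```text
brass z [0.37633323 0.29706358 0.00966233] table [ 0.34775542  0.27253942 -0.00063906]
(248, 168, 64, 69) [array([0.3953, 0.2983]), np.float64(32.1064), np.float64(-61.6947), np.float64(449.0)]
[(205, [199, 194, 193, 196, 103, 105, 102, 102, 181, 198, 204, 201]), (215, [198, 193, 196, 192, 108, 111, 102, 106, 211, 200, 203, 200]), (225, [199, 194, 197, 198, 112, 113, 99, 99, 210, 200, 203, 202])]
(array([253, 305]), np.int64(271), np.int64(285)) slot dir -62.22921302303802 [0.39952492 0.29038742]
```

Request:
send_rows:
  deltas:
    - {"dx":0.8,"dy":-2,"dz":-35,"rx":0,"ry":0,"rz":-2}
    - {"dx":0.8,"dy":-2,"dz":-70,"rx":0,"ry":0,"rz":-2}
    - {"dx":0.8,"dy":-2,"dz":-105,"rx":0,"ry":0,"rz":-2}
    - {"dx":0.8,"dy":-2,"dz":-128,"rx":0,"ry":0,"rz":-2}
    - {"dx":0.8,"dy":-2,"dz":-135,"rx":0,"ry":0,"rz":-2}

```text
clock: 10.25
tcp_pos: [0.395, 0.2947, 0.0208]
orientation: [-1.626, -2.687, 0.008]
contact_force: [0.4, -0.2, -0.7]
grip_width: 0.07
gripper_force: 0.0
```

Request:
send_rows:
  deltas:
    - {"dx":0,"dy":0,"dz":-7,"rx":0,"ry":0,"rz":0}
    - {"dx":0,"dy":0,"dz":-14,"rx":0,"ry":0,"rz":0}
    - {"dx":0,"dy":0,"dz":-14,"rx":0,"ry":0,"rz":0}
    - {"dx":0,"dy":0,"dz":-14,"rx":0,"ry":0,"rz":0}

```text
clock: 10.58
tcp_pos: [0.3964, 0.298, 0.0106]
orientation: [1.623, 2.689, 0.002]
contact_force: [-0.6, 0.3, -0.3]
grip_width: 0.0701
gripper_force: 0.0
```

```bash
python3 w.py w9
python3 - <<'E'
from h import *
f=pickle.load(open("pics/w9.pkl","rb"));P=cloud(f)
for a,b,c,d in [(262,312,178,203),(262,312,357,382)]:
    m=(f["frame"][a:b,c:d].max(-1)<75);print(m.sum(),np.percentile(P[a:b,c:d,2][m],[1,5]).round(4))
m=(P[...,2]>.005)&(P[...,2]<.014)&(cv2.cvtColor(f["frame"],cv2.COLOR_BGR2HSV)[...,1]>70);q=P[m&(np.hypot(P[...,0]-.395,P[...,1]-.298)<.05)]
print(np.percentile(q,[.5,99.5],axis=0).round(4))
E
```

```text
10.5833 [0.3964 0.298  0.0106] [1.623e+00 2.689e+00 2.000e-03] toolx [-0.466  0.885  0.   ] z [ 0.001  0.001 -1.   ] [-0.28  0.63 -0.61  2.1   0.64  0.6  -0.86] [-0.61  0.34 -0.27] 0.07013846306754083 0.0
872 [0.0085 0.0104]
871 [0.008  0.0103]
[[0.3641 0.2675 0.0057]
 [0.4273 0.3293 0.0115]]
```

Request:
send_rows:
  deltas:
    - {"dx":-0.6,"dy":0.4,"dz":-1,"rx":0,"ry":0,"rz":0}
    - {"dx":-0.6,"dy":0.4,"dz":-1,"rx":0,"ry":0,"rz":0}

```text
clock: 10.8
tcp_pos: [0.3955, 0.2984, 0.0094]
orientation: [1.622, 2.69, 0.002]
contact_force: [-0.9, 0.1, 0.1]
grip_width: 0.0698
gripper_force: 0.0
```

Request:
send_rows:
  deltas:
    - {"dx":0,"dy":0,"dz":0,"rx":0,"ry":0,"rz":0}
    - {"dx":0,"dy":0,"dz":0,"rx":0,"ry":0,"rz":0}
    - {"dx":0,"dy":0,"dz":0,"rx":0,"ry":0,"rz":0}
    - {"dx":0,"dy":0,"dz":0,"rx":0,"ry":0,"rz":0}
    - {"dx":0,"dy":0,"dz":0,"rx":0,"ry":0,"rz":0}
  jaw: 45
  newtons: 50

```text
clock: 11.22
tcp_pos: [0.3953, 0.2982, 0.0095]
orientation: [1.622, 2.69, 0.001]
contact_force: [-1.3, -1.8, 8.4]
grip_width: 0.0541
gripper_force: 51.8
```

Request:
send_rows:
  deltas:
    - {"dx":0,"dy":0,"dz":15,"rx":0,"ry":0,"rz":0}
    - {"dx":0,"dy":0,"dz":45,"rx":0,"ry":0,"rz":0}
    - {"dx":0,"dy":0,"dz":80,"rx":0,"ry":0,"rz":0}
    - {"dx":0,"dy":0,"dz":110,"rx":0,"ry":0,"rz":0}
    - {"dx":0,"dy":0,"dz":118,"rx":0,"ry":0,"rz":0}

```text
clock: 11.63
tcp_pos: [0.3964, 0.2998, 0.1308]
orientation: [1.621, 2.688, 0.009]
contact_force: [0.2, 0.4, -1.4]
grip_width: 0.0542
gripper_force: 54.6
```

Request:
send_rows:
  deltas:
    - {"dx":0,"dy":0,"dz":0,"rx":0,"ry":0,"rz":5}
    - {"dx":0,"dy":0,"dz":0,"rx":0,"ry":0,"rz":10}
    - {"dx":0,"dy":0,"dz":0,"rx":0,"ry":0,"rz":10}
    - {"dx":0,"dy":0,"dz":0,"rx":0,"ry":0,"rz":10}

```text
clock: 11.97
tcp_pos: [0.3947, 0.2975, 0.1261]
orientation: [-1.385, -2.819, 0.002]
contact_force: [-0.0, 0.4, -2.2]
grip_width: 0.0543
gripper_force: 54.5
```

```bash
python3 w.py w10
cat > b.py <<'E'
from h import *
from bench import r
import sys
f=pickle.load(open(f"pics/{sys.argv[1]}.pkl","rb"));P=cloud(f)
o=r.get_obs();T=R.from_rotvec(o["orientation"]).as_matrix();t=o["tcp_pos"];Q=(P-t)@T*1e3
hs=cv2.cvtColor(f["frame"],cv2.COLOR_BGR2HSV)
m=(abs(Q[...,2])<8)&(np.hypot(Q[...,0],Q[...,1])<37)&(hs[...,0]>15)&(hs[...,0]<38)&(hs[...,1]>70)
z=np.median(Q[...,2][m]);m&=abs(Q[...,2]-z)<2
print("top rel tcp",-z,"x",np.percentile(Q[...,0][m],[.3,99.7]),"y",np.percentile(Q[...,1][m],[.3,99.7]))
A=Q[m];print("tilt",np.linalg.lstsq(np.c_[A[:,:2],np.ones(len(A))],A[:,2],rcond=None)[0][:2].round(3))
C=[]
for v in range(200,400,3):
    us=np.flatnonzero(m[v])
    if len(us)<20: continue
    k=np.argmax(np.diff(us))
    if us[k+1]-us[k]>10: a,b=[(onz(f,u,v,t[2]-z/1e3)-t)@T*1e3 for u in(us[k]+.5,us[k+1]-.5)];C.append((a[0],a[1],b[1]))
C=np.array(C);print(C[::3].round(1),"mid",C[:,1:].mean(),"slope",np.degrees(np.polyfit(C[:,0],C[:,1:].mean(1),1)[0]))
E
python3 b.py w10
```

```text
11.9667 [0.3947 0.2975 0.1261] [-1.385e+00 -2.819e+00  2.000e-03] toolx [-0.611  0.792  0.   ] z [-0.001 -0.001 -1.   ] [-0.11  0.46 -0.82  2.04  0.45  0.83 -0.53] [-0.03  0.45 -2.18] 0.0543306827715252 54.54230524599552
top rel tcp -0.12090507296389683 x [-28.90758946  31.07145538] y [-27.18623613  27.22404926]
tilt [ 0.001 -0.   ]
[[  5.2  -5.7   5.9]
 [  0.7  -5.8   5.9]
 [ -3.9  -5.8   6. ]
 [ -8.6  -5.9   6. ]
 [-13.4  -5.9   6.1]
 [-18.2  -6.    6.1]
 [-23.1  -6.    6.2]
 [-28.2  -6.6   6.7]] mid 0.07048067696685077 slope -0.14160070937559563
```

Request:
send_rows:
  deltas:
    - {"dx":11,"dy":-32,"dz":0,"rx":0,"ry":0,"rz":2}
    - {"dx":22,"dy":-64,"dz":0,"rx":0,"ry":0,"rz":4}
    - {"dx":33,"dy":-96,"dz":0,"rx":0,"ry":0,"rz":6}
    - {"dx":44,"dy":-128,"dz":0,"rx":0,"ry":0,"rz":8}
    - {"dx":55,"dy":-160,"dz":0,"rx":0,"ry":0,"rz":10}

```text
clock: 12.43
tcp_pos: [0.4501, 0.1366, 0.1263]
orientation: [-1.13, -2.931, 0.001]
contact_force: [0.4, 0.1, -1.0]
grip_width: 0.0543
gripper_force: 54.5
```

Request:
send_rows:
  deltas:
    - {"dx":10,"dy":-27,"dz":0,"rx":0,"ry":0,"rz":0}
    - {"dx":20,"dy":-54,"dz":0,"rx":0,"ry":0,"rz":0}
    - {"dx":26,"dy":-70,"dz":0,"rx":0,"ry":0,"rz":0}
    - {"dx":26,"dy":-70,"dz":0,"rx":0,"ry":0,"rz":0}
    - {"dx":26,"dy":-70,"dz":0,"rx":0,"ry":0,"rz":0}

```text
clock: 12.85
tcp_pos: [0.4761, 0.0672, 0.1263]
orientation: [-1.136, -2.928, 0.0]
contact_force: [0.1, 0.3, -1.3]
grip_width: 0.054
gripper_force: 54.5
```

Request:
send_rows:
  deltas:
    - {"dx":0,"dy":0,"dz":0,"rx":0,"ry":0,"rz":0}
    - {"dx":0,"dy":0,"dz":0,"rx":0,"ry":0,"rz":0}

```text
clock: 13.02
tcp_pos: [0.4756, 0.0695, 0.1267]
orientation: [-1.128, -2.932, -0.001]
contact_force: [-1.1, -0.1, -1.7]
grip_width: 0.0544
gripper_force: 54.5
```

```bash
python3 w.py w11
python3 - <<'E'
from bench import r
import numpy as np
from h import R
o=r.get_obs();T=R.from_rotvec(o["orientation"]).as_matrix()
S=np.array([.5355,.0148,o["tcp_pos"][2]]);print("yaw",np.degrees(np.arctan2(T[1,0],T[0,0])))
goal=S-T@np.array([.0007,.0001,0]);print("go mm",(goal-o["tcp_pos"])*1e3,"tool",(goal-o["tcp_pos"])@T*1e3, "tool y",T[:,1])
E
```

```text
13.0167 [0.4756 0.0695 0.1267] [-1.128e+00 -2.932e+00 -1.000e-03] toolx [-0.742  0.67   0.001] z [-0.     0.001 -1.   ] [ 0.41  0.44 -0.83  2.07  0.45  0.81  0.15] [-1.08 -0.07 -1.73] 0.05443714369583904 54.544657766819
yaw 137.92665280809152
go mm [ 6.03196799e+01 -5.51640765e+01 -2.94081128e-04] tool [-8.17389675e+01 -5.28508919e-01 -3.14047451e-02] tool y [6.70081444e-01 7.42287547e-01 2.36894636e-04]
```

Request:
send_rows:
  deltas:
    - {"dx":8,"dy":-7,"dz":0,"rx":0,"ry":0,"rz":0}
    - {"dx":16,"dy":-14,"dz":0,"rx":0,"ry":0,"rz":0}
    - {"dx":24,"dy":-21,"dz":0,"rx":0,"ry":0,"rz":0}
    - {"dx":30,"dy":-27,"dz":0,"rx":0,"ry":0,"rz":0}
    - {"dx":30,"dy":-27,"dz":0,"rx":0,"ry":0,"rz":0}

```text
clock: 13.48
tcp_pos: [0.5079, 0.0389, 0.1266]
orientation: [1.135, 2.928, 0.0]
contact_force: [0.7, 0.4, -1.0]
grip_width: 0.0542
gripper_force: 54.5
```

Request:
send_rows:
  deltas:
    - {"dx":0,"dy":0,"dz":0,"rx":0,"ry":0,"rz":0}
    - {"dx":0,"dy":0,"dz":0,"rx":0,"ry":0,"rz":0}
    - {"dx":0,"dy":0,"dz":0,"rx":0,"ry":0,"rz":0}
    - {"dx":0,"dy":0,"dz":0,"rx":0,"ry":0,"rz":0}
    - {"dx":0,"dy":0,"dz":0,"rx":0,"ry":0,"rz":0}

```text
clock: 13.9
tcp_pos: [0.5058, 0.0413, 0.1268]
orientation: [-1.13, -2.932, 0.0]
contact_force: [-0.1, 0.5, -1.4]
grip_width: 0.0544
gripper_force: 54.5
```

```bash
python3 w.py w12; python3 b.py w12
python3 - <<'E'
from bench import r
import numpy as np
from h import *
o=r.get_obs();T=R.from_rotvec(o["orientation"]).as_matrix()
S=np.array([.5355,.0148,o["tcp_pos"][2]])
goal=S-T@np.array([.0007,.0001,0]);print("go mm",(goal-o["tcp_pos"])*1e3,"tool",(goal-o["tcp_pos"])@T*1e3, "tool y",T[:,1])
f=r.grab_frame("top")
for a,b,n,z in(((0,180,120),(8,255,255),"red",.142),((18,100,80),(36,255,255),"brass",.1265)):
  for c in blobs(f,a,b,12):
    p=onz(f,*c.reshape(-1,2).mean(0),z)[:2]
    if np.hypot(*(p-S[:2]))<.1:print(n,p,cv2.contourArea(c))
E
```

```text
13.9 [0.5058 0.0413 0.1268] [-1.13  -2.932  0.   ] toolx [-0.741  0.671 -0.   ] z [-0. -0. -1.] [ 0.45  0.48 -0.81  2.01  0.46  0.84  0.21] [-0.08  0.52 -1.44] 0.05439472574220773 54.536385387182236
top rel tcp -0.09478583368400152 x [-28.6620755  31.2487971] y [-26.91823415  27.46473027]
tilt [0.002 0.   ]
[[  5.3  -5.9   6.1]
 [  0.8  -5.5   6.2]
 [ -3.8  -5.6   6.2]
 [ -8.5  -5.6   6.3]
 [-13.2  -5.7   6.3]
 [-18.1  -5.7   6.4]
 [-23.   -5.8   5.9]
 [-28.   -6.8   7.4]] mid 0.28270962645825404 slope 0.07278683004515893
go mm [ 3.00700371e+01 -2.70153705e+01  2.38362788e-05] tool [-4.04229449e+01  1.51327628e-01  1.12909612e-03] tool y [ 6.71093133e-01  7.41373054e-01 -3.77221452e-05]
```

Request:
send_rows:
  deltas:
    - {"dx":7.5,"dy":-6.7,"dz":-2,"rx":0,"ry":0,"rz":0}
    - {"dx":15,"dy":-13.5,"dz":-2,"rx":0,"ry":0,"rz":0}
    - {"dx":22,"dy":-20,"dz":-2,"rx":0,"ry":0,"rz":0}
    - {"dx":27,"dy":-24.5,"dz":-2,"rx":0,"ry":0,"rz":0}
    - {"dx":30,"dy":-27,"dz":-2,"rx":0,"ry":0,"rz":0}

```text
clock: 14.42
tcp_pos: [0.537, 0.0127, 0.1245]
orientation: [-1.134, -2.93, -0.0]
contact_force: [-7.3, 5.7, 1.5]
grip_width: 0.0544
gripper_force: 54.9
```

Request:
send_rows:
  deltas:
    - {"dx":0,"dy":0,"dz":0,"rx":0,"ry":0,"rz":0}
    - {"dx":0,"dy":0,"dz":0,"rx":0,"ry":0,"rz":0}
    - {"dx":0,"dy":0,"dz":0,"rx":0,"ry":0,"rz":0}
    - {"dx":0,"dy":0,"dz":0,"rx":0,"ry":0,"rz":0}
    - {"dx":0,"dy":0,"dz":0,"rx":0,"ry":0,"rz":0}

```text
clock: 14.83
tcp_pos: [0.536, 0.0143, 0.1248]
orientation: [1.13, 2.931, -0.0]
contact_force: [-0.7, 0.7, -1.4]
grip_width: 0.0541
gripper_force: 54.5
```

```bash
python3 w.py w13; python3 b.py w13 | head -3
python3 - <<'E'
from bench import r
import numpy as np
from h import *
o=r.get_obs();T=R.from_rotvec(o["orientation"]).as_matrix()
S=np.array([.5355,.0148,o["tcp_pos"][2]])
goal=S-T@np.array([.0007,.0001,0]);print("go mm",(goal-o["tcp_pos"])*1e3,"tool",(goal-o["tcp_pos"])@T*1e3)
f=pickle.load(open("pics/w13.pkl","rb"))
for c in blobs(f,(0,150,80),(8,255,255),300):
    h,rad=cv2.minEnclosingCircle((plan(f,c.reshape(-1,2),.142)*1e4).astype(np.float32));print("head",c.reshape(-1,2).mean(0),np.array(h)/1e4,rad/10)
E
```

```text
14.8333 [0.536  0.0143 0.1248] [ 1.13   2.931 -0.   ] toolx [-0.741  0.671 -0.   ] z [ 0. -0. -1.] [ 0.48  0.52 -0.79  1.95  0.48  0.87  0.27] [-0.68  0.75 -1.38] 0.05409209402464761 54.5431087911129
top rel tcp -0.1139269116817544 x [-28.92556358  31.26726875] y [-26.92335038  27.39996254]
tilt [ 0.001 -0.001]
[[  5.3  -5.5   6.1]
go mm [-0.04286935  0.05548171  0.00012998] tool [ 0.06901717  0.01235427 -0.00014267]
head [277.72916667 303.46527778] [0.53356064 0.01587615] 10.980061340332032
```

Request:
send_rows:
  deltas:
    - {"dx":-0.3,"dy":0.3,"dz":-1,"rx":0,"ry":0,"rz":0}
    - {"dx":-0.3,"dy":0.3,"dz":-2,"rx":0,"ry":0,"rz":0}
    - {"dx":-0.3,"dy":0.3,"dz":-2.3,"rx":0,"ry":0,"rz":0}
    - {"dx":-0.3,"dy":0.3,"dz":-2.3,"rx":0,"ry":0,"rz":0}

```text
clock: 15.22
tcp_pos: [0.5357, 0.0143, 0.1223]
orientation: [-1.13, -2.931, 0.0]
contact_force: [-0.0, -0.1, -0.6]
grip_width: 0.0542
gripper_force: 54.5
```

Request:
send_rows:
  deltas:
    - {"dx":0,"dy":0,"dz":-0.6,"rx":0,"ry":0,"rz":0}
    - {"dx":0,"dy":0,"dz":-0.6,"rx":0,"ry":0,"rz":0}
    - {"dx":0,"dy":0,"dz":-0.6,"rx":0,"ry":0,"rz":0}

```text
clock: 15.47
tcp_pos: [0.5358, 0.0143, 0.1218]
orientation: [-1.131, -2.931, 0.0]
contact_force: [1.4, 0.1, -1.9]
grip_width: 0.0541
gripper_force: 54.5
```

Request:
send_rows:
  deltas:
    - {"dx":0,"dy":0,"dz":-0.6,"rx":0,"ry":0,"rz":0}
    - {"dx":0,"dy":0,"dz":-0.6,"rx":0,"ry":0,"rz":0}
    - {"dx":0,"dy":0,"dz":-0.6,"rx":0,"ry":0,"rz":0}

```text
clock: 15.72
tcp_pos: [0.5359, 0.0144, 0.1216]
orientation: [1.13, 2.931, -0.0]
contact_force: [-1.7, -1.1, 4.1]
grip_width: 0.0543
gripper_force: 55.1
```

Request:
send_rows:
  deltas:
    - {"dx":0,"dy":0,"dz":0.3,"rx":0,"ry":0,"rz":0}
    - {"dx":0,"dy":0,"dz":0.3,"rx":0,"ry":0,"rz":0}
    - {"dx":0,"dy":0,"dz":0.3,"rx":0,"ry":0,"rz":0}
    - {"dx":0,"dy":0,"dz":0.3,"rx":0,"ry":0,"rz":0}
  jaw: 69

```text
clock: 16.05
tcp_pos: [0.5359, 0.0144, 0.1214]
orientation: [1.131, 2.931, 0.0]
contact_force: [0.0, 0.1, -0.1]
grip_width: 0.0692
gripper_force: 0.0
```

Request:
send_rows:
  deltas:
    - {"dx":0,"dy":0,"dz":8,"rx":0,"ry":0,"rz":0}
    - {"dx":0,"dy":0,"dz":25,"rx":0,"ry":0,"rz":0}
    - {"dx":0,"dy":0,"dz":55,"rx":0,"ry":0,"rz":0}
    - {"dx":0,"dy":0,"dz":80,"rx":0,"ry":0,"rz":0}
    - {"dx":0,"dy":0,"dz":80,"rx":0,"ry":0,"rz":0}

```text
clock: 16.47
tcp_pos: [0.5387, 0.0154, 0.2068]
orientation: [1.128, 2.924, 0.005]
contact_force: [0.2, 0.3, -0.1]
grip_width: 0.0688
gripper_force: 0.0
```

Request:
send_rows:
  deltas:
    - {"dx":20,"dy":-20,"dz":0,"rx":0,"ry":0,"rz":0}
    - {"dx":35,"dy":-40,"dz":0,"rx":0,"ry":0,"rz":0}
    - {"dx":35,"dy":-40,"dz":0,"rx":0,"ry":0,"rz":0}
    - {"dx":35,"dy":-40,"dz":0,"rx":0,"ry":0,"rz":0}
    - {"dx":35,"dy":-40,"dz":0,"rx":0,"ry":0,"rz":0}

```text
clock: 16.88
tcp_pos: [0.5704, -0.0251, 0.2015]
orientation: [-1.13, -2.931, -0.001]
contact_force: [-0.1, 0.5, 0.4]
grip_width: 0.0693
gripper_force: 0.0
```

```bash
python3 w.py w14
python3 - <<'E'
from h import *
f=pickle.load(open("pics/w14.pkl","rb"));P=cloud(f)
for c in blobs(f,(0,150,80),(8,255,255),300):
    h,rad=cv2.minEnclosingCircle((plan(f,c.reshape(-1,2),.142)*1e4).astype(np.float32));print("head",c.reshape(-1,2).mean(0),np.array(h)/1e4,rad/10)
D=np.hypot(P[...,0]-.5355,P[...,1]-.0148)
m=(abs(P[...,2]-.122)<.004)&(D<.045);q=P[m]
print(np.percentile(q,[.5,50,99.5],axis=0).round(4),"tilt",np.linalg.lstsq(np.c_[q[:,:2],np.ones(len(q))],q[:,2],rcond=None)[0][:2].round(4))
cs,_=cv2.findContours(m.astype(np.uint8),cv2.RETR_EXTERNAL,cv2.CHAIN_APPROX_NONE);c=max(cs,key=cv2.contourArea);print("brass",cv2.boundingRect(c),[np.round(a,4) for a in slot(f,c,.122)])
m=(P[...,2]<.117)&(P[...,2]>.09)&(D<.03)&(D>.013);v=P[m][:,:2].mean(0)-[.5355,.0148];print("slot",np.degrees(np.arctan2(v[1],v[0])),m.sum())
E
```

```text
16.8833 [ 0.5704 -0.0251  0.2015] [-1.130e+00 -2.931e+00 -1.000e-03] toolx [-0.741  0.671  0.001] z [-0.001  0.001 -1.   ] [ 0.57  0.47 -0.82  1.81  0.4   1.04  0.42] [-0.06  0.5   0.38] 0.06926343182479384 0.0
head [288.14285714 152.78571429] [0.53488057 0.01475532] 9.695440673828125
[[ 0.5058 -0.0164  0.1198]
 [ 0.532   0.0188  0.1216]
 [ 0.5672  0.0451  0.1233]] tilt [0.     0.0003]
brass (245, 99, 89, 100) [array([0.5365, 0.0143]), np.float64(31.8322), np.float64(-42.6443), np.float64(608.375)]
slot -48.77464627401226 439
```

```bash
python3 -c "
from bench import r
print(r.hand_in())"
```

```text
the job is handed in; nothing more can be done
None
```

The job is handed in at about 17 s with blue and then brass seated flat on the steel disc, each within 2 mm of the stem's axis; slots point at about 180° (steel, measured before stacking), 71° (blue) and -43° (brass), and no verdict was returned.

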